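# Unlock the bayonet cover and register it on the checking plate

### The arm

A 6-joint arm with a two-finger parallel gripper is mounted at the origin on a cart in front of the work surface, level with it; the furniture and walls round the work are solid. World frame = base frame: x ahead of the robot, y to its left, z up, the work surface at z = 0. Lengths are in m, angles in rad, forces in N, time in s.
With the tool pointing down it reaches from about 0.4 to 0.825 m from the base axis. Payload 7 kg.
Tool frame: the origin (TCP) lies at the very end of the fingers, on their centre line; the grasp point (between the pads) lies 19 mm behind it; z points along the fingers, y is the line along which they close (so a half turn about z gives the same grasp; the last joint's range is limited). The gripper opens to 88 mm and grips with 3 to 60 N. Pads are 19 mm wide; open, the fingers measure 130 mm over their backs; the gripper's body (78 mm by 193 mm) begins 47 mm behind the grasp point.
Start: joints at [-0.913, 0.359, 0.012, 0, -1.224, -0.288], TCP at [0.244, -0.629, 0.227] pointing down, gripper open.
Joint ranges: [-3.07, 3.07], [-1.43, 2.12], [-1.02, 1.25], [-3.03, 1.67], [-3.05, -0], [-3.03, 3.03]. Speed limits (rad/s): [2.39, 2.39, 3.01, 3.14, 3.14, 3.14].

### API

Orientations are given as [roll, pitch, yaw] about the fixed x, y, z axes, in that order (R = Rz(yaw) Ry(pitch) Rx(roll)).
In Python, from station import arm gives the robot as it stands.
- The arm moves only by the tool step_arm, never from a script. Its argument "rows" is a list of rows, each a list of 5 numbers: the shift along the world's x, y, z in m, then the turn about the world's z in rad, then the finger opening in m, from 0 to 0.0876. In form: [[x, y, z, spin, gripper], ...]. A call has 1 to 20 rows; each row is the pose to reach, as a shift and turn from the pose commanded when the call began; what a row does not reach only later rows make up. A row lasts 1/10 s, in which the tool goes at most 50 mm and 8.59 degrees, less where a joint would pass 70% of its speed; a pose out of reach is approached as far as the arm can. A call with a gripper value outside its range is refused whole. The fingers move at their own pace and stop on an object; "newtons" is the grip in N (left out, the last holds). Time passes only in rows, so rows that repeat a pose let the fingers close. It gives the time, the measured TCP pose, the force, the opening and the grip force at its end, in the units of the state.
- arm.get_state(): the state, without advancing time (a new reading comes with each control period).
- arm.grab_frame(name): name is "scene" or "top" or "wrist"; returns a dict with "color" (420x560x3 uint8, blue, green, red), "vfov" (degrees; the focal length in pixels is half the picture's height over the tangent of half this angle, whatever the lens; pixels are square), "cx", "cy" (the principal point, pixels), "rvec" (rotation vector, rad) and "tvec" (3), from world to camera coordinates, as OpenCV has them. Camera axes: x right, y down, z forward; pixel columns grow to the right and rows downward; lengths in m; the calibration is good to about 2 mm. A picture is of the moment at which its call begins. There is no depth.
- arm.job_done(): hands the job in; it is judged then, once.
The state is a dict: "t": time; "q": joint angles; "qd": joint speeds; "joint_efforts": joint torques, N m; "eef_pos": TCP position; "ee_rot": TCP orientation; "force": force on the tool from outside, world axes, zero at the start; "moment": the same for the moment, N m; "width": finger opening in m; "gripper_force": force on a finger pad.
Only numpy, scipy, OpenCV 4.12 (cv2) and the standard library are available. Lean on these libraries where they do the work, as an engineer would, in place of code of your own. Each camera call takes 0.05 s, during which the arm holds its last target. There are 200 camera calls.

### The job

Twist the bayonet cover of the filter housing a quarter turn anticlockwise (seen from above) until its lugs are free, and lift it off. Set it down upright, grip bar on top, on the steel checking plate and slide it home so that its round flange touches both stop bars, then let go. Leave the tin, the steel block and the spark plug where they are.

Things in the scene. Friction and masses are not known exactly. Their poses are not given: they have to be found in the camera images.
- housing: Fixed round aluminium filter housing: foot 96 mm across, rim 84 mm across, 72 mm high, two pipe stubs low on its sides along its y axis, reaching 54 mm from the axis. Origin: centre of its underside; z up. Ribs outside the rim: a single one marks the locked position, a pair 85 degrees further anticlockwise the open one (both repeated half a turn round).
- seat (a point): Centre of the housing's ledge on which the cover sits, 60 mm above the housing's origin. Claws above the lugs hold the cover down. Locking stop: cover x axis parallel to housing x axis; the cover starts 0.02 to 0.16 rad anticlockwise of it. Turned 66 to 105 degrees anticlockwise (positive yaw) from that stop it lifts straight off; an end stop is at 105.
- cover: Loose dark steel bayonet cover, 0.2 to 0.42 kg, 46 mm high. Origin: centre of its underside, z up. Neck 51 mm across with two lugs along its x axis (68 mm over both, 5 mm thick); round flange 82 mm across, 14 to 20 mm above the origin; grip bar on top. Same after half a turn. On the housing its origin is at the seat; it turns easily. It stands flat on its underside.
- grip_bar (a point): Middle of the cover's upright grip bar, 33 mm above the cover's origin. The bar runs along the cover's x axis: 50 mm long, 12 mm wide, from 20 to 46 mm above the cover's origin.
- plate: Fixed steel checking plate 120 x 120 mm, 12 mm thick. Origin: centre of its underside; x and y along its edges, z up. Two dark stop bars, 13 mm thick and 24 mm above the plate, stand along its +x and +y edges. The cover slides easily on it (friction 0.2). Inner faces at x = +45 mm and y = +45 mm; each bar runs from -54 to +31 mm along its edge.
- home (a point): Point on top of the checking plate (plate x = +4, y = +4, z = +12 mm) where the cover's origin lies when its flange, radius 41 mm, touches both stop bars.
- grease_tin: Bystander: round green tin 67 mm across, 48 mm high, behind the work. Origin: centre of its underside.
- steel_block: Bystander: ground steel block 40 x 75 x 31 mm at the right rear of the work. Origin: centre of its underside.
- spark_plug_0: Bystander: spark plug 82 mm long, 24 mm high, lying between housing and plate. Origin: centre of its underside.

How it is judged:
By the outcome, as a careful person would: the job done as asked, in the order asked, and still so for the second after the job is handed in, with the robot touching nothing.
It also fails if it takes over 51 s, if anything falls off the work surface, if the arm or the gripper's body presses on something with over 40 N, if the wrist force passes 120 N, or if a joint passes its speed limit or range.

## Working session

There is one attempt and no reset: what is moved stays moved. The work goes in short steps, Python scripts to look and compute and a tool call to move; the robot and the scene stay as the last step left them, time stands still between calls to the robot, and variables do not carry over. Pictures are saved under pics/ and viewed, at most 10 in all, crops included, and the job is handed in when it is done.

Besides the shell and the picture viewer there is one more tool, called after "Emit:" as a command line: name --pt "numbers of a row" for each row, then --argument value for the rest. step_arm: Moves the arm, as the interface text tells. Its arguments: {"type":"object","properties":{"rows":{"type":"array"},"newtons":{"type":"number"}},"required":["rows"]}

```bash
mkdir -p pics; cat > h.py <<'E'
import numpy as np, cv2
from station import arm
def grab(n,f=None):
    d=arm.grab_frame(n)
    if f: cv2.imwrite('pics/'+f,d['color'])
    return d
def K(d):
    h=d['color'].shape[0]; f=h/2/np.tan(np.radians(d['vfov'])/2)
    return np.array([[f,0,d['cx']],[0,f,d['cy']],[0,0,1]])
def ray(d,u,v,z):
    R=cv2.Rodrigues(np.array(d['rvec'],float))[0]; t=np.array(d['tvec'],float).ravel()
    c=-R.T@t; r=R.T@np.linalg.inv(K(d))@[u,v,1]
    return c+r*(z-c[2])/r[2]
def proj(d,P):
    return cv2.projectPoints(np.array(P,float).reshape(-1,3),np.array(d['rvec'],float),np.array(d['tvec'],float),K(d),None)[0].reshape(-1,2)
E
python3 - <<'E'
from h import *
import pickle
a=grab('top','top0.png'); b=grab('scene','scene0.png')
pickle.dump((a,b),open('f0.pkl','wb'))
for d in(a,b): print(d['vfov'],d['cx'],d['cy'],d['rvec'],d['tvec'])
print(arm.get_state())
E
```

```text
50.22455058139214 279.73209630908445 205.5260667811682 [ 2.16703167 -2.20235085  0.06290695] [-0.02962502  0.57439681  0.98476247]
50.878047944104324 276.8175290863374 215.68392255224268 [ 0.75726449 -2.66326947  0.97179686] [0.44661554 0.30366501 0.68041004]
{'t': 0.1, 'q': array([-9.12922407e-01,  3.59327257e-01,  1.11584570e-02, -3.26628656e-04,
       -1.22410542e+00, -2.88091651e-01]), 'qd': array([-0.00064954, -0.0015333 ,  0.00273169,  0.00166751, -0.00055398,
       -0.00170286]), 'joint_efforts': array([-1.15058112e-03, -5.84164917e+01,  2.93750507e+01,  7.01559484e+00,
        1.00993115e-02, -6.34136882e-05]), 'eef_pos': array([ 0.24376961, -0.62897402,  0.22570883]), 'ee_rot': array([ 3.14008842e+00, -1.25530701e-04, -2.77192150e+00]), 'force': array([ 0.96640663,  0.70617093, -0.1341812 ]), 'moment': array([-0.03502418, -0.03404206,  0.00059799]), 'gripper_force': 0.0, 'width': 0.08736032522078581}
```

View pics/top0.png

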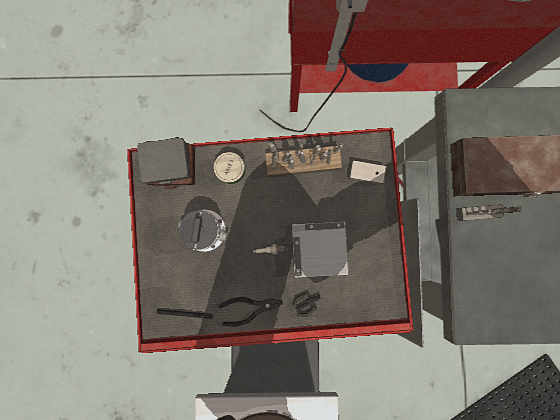

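View pics/scene0.png

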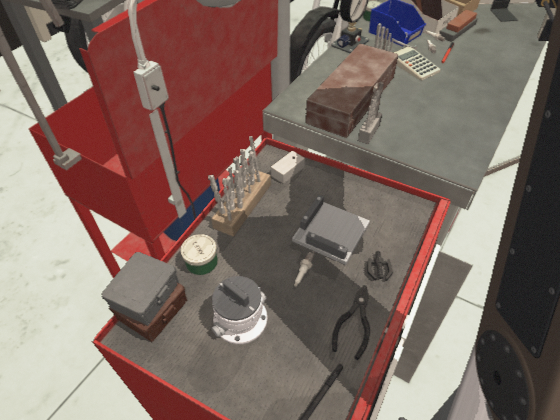

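The top view shows the housing and cover near (203,231), the plate near (321,249) with bars on its upper and left edges, and the plug near (268,250). The scene view agrees. I'll zoom in next.

```bash
python3 - <<'E'
from h import *
import pickle
a,b=pickle.load(open('f0.pkl','rb'))
c=a['color']
A=cv2.resize(c[195:265,165:235],None,fx=5.6,fy=5.6,interpolation=cv2.INTER_CUBIC)
B=cv2.resize(c[215:285,285:355],None,fx=5.6,fy=5.6,interpolation=cv2.INTER_CUBIC)
cv2.imwrite('pics/z0.png',np.clip(np.hstack([A,B])*1.3,0,255))
print(ray(a,203,231,.08),ray(a,321,249,.012))
E
```

```text
[0.51895829 0.12240263 0.08      ] [ 0.47525888 -0.12966331  0.012     ][ WARN:0@0.188] global loadsave.cpp:1063 imwrite_ Unsupported depth image for selected encoder is fallbacked to CV_8U.
```

View pics/z0.png

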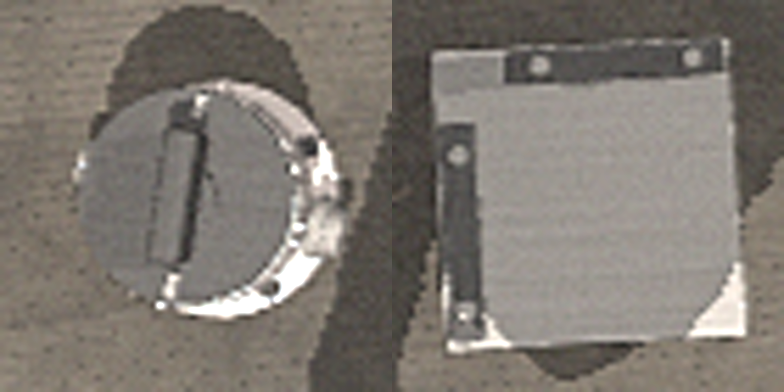

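```bash
python3 - <<'E'
from h import *
import pickle
a,b=pickle.load(open('f0.pkl','rb'))
def P(x,y,z,ox): return ray(a,ox+(x+.5)/5.6-.5,(195 if ox==165 else 215)+(y+.5)/5.6-.5,z)
# bar top ends
e=P(184,130,.106,165),P(168,262,.106,165)
print('bar',e,(e[0]+e[1])/2,np.linalg.norm(e[0]-e[1]),np.arctan2(*(e[0]-e[1])[[1,0]]))
c=[P(x-392,y,.012,285) for x,y in((433,52),(727,40),(746,335),(450,350))]
print(np.round(c,4),np.mean(c,0),[np.linalg.norm(c[i]-c[i-1]) for i in range(4)])
d=(c[0]-c[3]+c[1]-c[2]);print('yaw',np.arctan2(d[1],d[0]))
E
```

```text
bar (array([0.54577236, 0.12897923, 0.106     ]), array([0.49785309, 0.13499534, 0.106     ])) [0.52181272 0.13198729 0.106     ] 0.04829544267018208 -0.1248932955064788
[[ 0.5325 -0.0656  0.012 ]
 [ 0.5354 -0.1835  0.012 ]
 [ 0.4179 -0.1881  0.012 ]
 [ 0.4138 -0.0702  0.012 ]] [ 0.47491176 -0.12686831  0.012     ] [np.float64(0.11879147868882356), np.float64(0.1179998628382428), np.float64(0.11756599759958926), np.float64(0.11795160638115271)]
yaw 0.039184416917104295
```

Emit:
step_arm --pt "0.05 0.04 0 0 0.0876" --pt "0.1 0.08 0 -0.1 0.0876" --pt "0.15 0.12 0 -0.2 0.0876" --pt "0.19 0.16 0 -0.3 0.0876" --pt "0.21 0.205 0 -0.4 0.0876" --pt "0.225 0.25 0 -0.495 0.0876" --pt "0.235 0.3 0 -0.495 0.06" --pt "0.245 0.345 0 -0.495 0.04" --pt "0.25 0.39 0 -0.495 0.04" --pt "0.255 0.44 0 -0.495 0.04" --pt "0.26 0.49 0 -0.495 0.04" --pt "0.265 0.54 0 -0.495 0.04" --pt "0.27 0.59 0 -0.495 0.04" --pt "0.272 0.64 0 -0.495 0.04" --pt "0.275 0.69 0 -0.495 0.04" --pt "0.278 0.73 0 -0.495 0.04" --pt "0.278 0.755 0 -0.495 0.04" --pt "0.278 0.761 0 -0.495 0.04" --pt "0.278 0.761 0 -0.495 0.04" --pt "0.278 0.761 0 -0.495 0.04"

```text
t: 2.1
eef_pos: [0.5216, 0.1311, 0.2262]
ee_rot: [-3.141, -0.001, 3.017]
force: [-1.4, -0.1, -0.4]
width: 0.0402
gripper_force: 0.0
```

```bash
python3 - <<'E'
from h import *
import pickle
a=grab('wrist','w1.png'); pickle.dump(a,open('w1.pkl','wb'))
s=arm.get_state(); print(s['eef_pos'],s['ee_rot'],s['q'],s['width'],s['force'])
print(proj(a,[[.5458,.129,.106],[.4979,.135,.106],s['eef_pos']]))
E
```

```text
[0.52170228 0.13061787 0.22639063] [-3.14122421e+00 -4.59901122e-04  3.01561928e+00] [ 6.09962085e-01  1.33489587e-01 -2.90226442e-01 -3.90758952e-05
 -1.14766851e+00 -2.30671565e+00] 0.04006364394348155 [ 0.25968862 -0.31630523 -0.47015503]
[[279.87182269 229.83245524]
 [279.97578496 174.14037671]
 [278.04352419 271.60918301]]
```

View pics/w1.png

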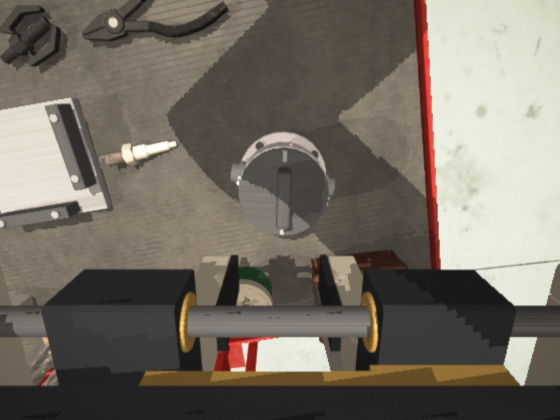

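The cover bar spans about columns 277–291 and rows 168–228, roughly 4 px right of the prediction. I'll measure it.

```bash
python3 - <<'E'
from h import *
import pickle
a=pickle.load(open('w1.pkl','rb'))
c=a['color'][125:245,225:345]
cv2.imwrite('pics/z1.png',np.clip(cv2.resize(c,None,fx=5,fy=5,interpolation=cv2.INTER_CUBIC)*1.4,0,255).astype(np.uint8))
E
```

```text
(no output)
```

View pics/z1.png

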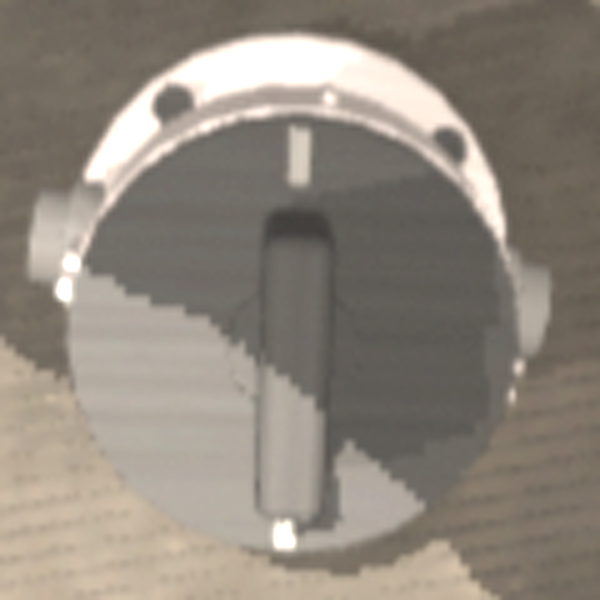

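The bar's top face runs from crop pixel (298,238) to (290,516), and the flange is centred near (293,329). The paired (open) ribs sit at the left (68,276) and right (515,382), with the single rib at (330,98).

```bash
python3 - <<'E'
from h import *
import pickle
a=pickle.load(open('w1.pkl','rb'))
P=lambda x,y,z: ray(a,225+(x+.5)/5-.5,125+(y+.5)/5-.5,z)
an=lambda d:np.arctan2(d[1],d[0])
e=P(298,238,.106),P(290,516,.106);print((e[0]+e[1])/2,np.linalg.norm(e[0]-e[1]),an(e[1]-e[0]))
f=P(300,155,.08),P(285,535,.08);print('marks',(f[0]+f[1])/2,an(f[1]-f[0]))
print('flange',P(293,329,.08),np.linalg.norm(P(68,329,.08)-P(518,329,.08)))
r=P(68,276,.07),P(515,382,.07);print('open',(r[0]+r[1])/2,an(r[1]-r[0]))
E
```

```text
[0.52049468 0.13505584 0.106     ] 0.048032226698003375 -0.14739635423123235
marks [0.52270341 0.13483104 0.08      ] -0.15814279636992343
flange [0.518549   0.13546965 0.08      ] 0.08082546330934925
open [0.52128791 0.13538442 0.07      ] 1.2068576008770222
```

Emit:
step_arm --pt "0 0.004 -0.03 -0.025 0.04" --pt "-0.001 0.0045 -0.07 -0.025 0.04" --pt "-0.001 0.0045 -0.105 -0.025 0.04" --pt "-0.001 0.0045 -0.13 -0.025 0.04" --pt "-0.001 0.0045 -0.142 -0.025 0.04" --pt "-0.001 0.0045 -0.142 -0.025 0.04" --pt "-0.001 0.0045 -0.142 -0.025 0.04"

```text
t: 2.85
eef_pos: [0.5217, 0.1358, 0.0856]
ee_rot: [3.141, 0.001, 2.991]
force: [0.1, -0.6, 0.6]
width: 0.0399
gripper_force: 0.0
```

Emit:
step_arm --newtons 30 --pt "0 0 0 0 0.03" --pt "0 0 0 0 0.02" --pt "0 0 0 0 0.008" --pt "0 0 0 0 0.008" --pt "0 0 0 0 0.008" --pt "0 0 0 0 0.008" --pt "0 0 0 0 0.008"

```text
t: 3.55
eef_pos: [0.5211, 0.1362, 0.085]
ee_rot: [3.141, 0.0, 2.992]
force: [-2.6, -0.6, 6.5]
width: 0.0119
gripper_force: 30.0
```

Emit:
step_arm --newtons 40 --pt "0 0 0 0.1 0.008" --pt "0 0 0 0.2 0.008" --pt "0 0 0 0.3 0.008" --pt "0 0 0 0.4 0.008" --pt "0 0 0 0.5 0.008" --pt "0 0 0 0.6 0.008" --pt "0 0 0 0.7 0.008" --pt "0 0 0 0.7 0.008"

```text
t: 4.35
eef_pos: [0.5215, 0.1364, 0.085]
ee_rot: [-3.141, 0.001, -2.59]
force: [0.9, 0.2, 4.2]
width: 0.0114
gripper_force: 40.0
```

Emit:
step_arm --pt "0 0 0 0.1 0.008" --pt "0 0 0 0.2 0.008" --pt "0 0 0 0.3 0.008" --pt "0 0 0 0.4 0.008" --pt "0 0 0 0.5 0.008" --pt "0 0 0 0.6 0.008" --pt "0 0 0 0.67 0.008" --pt "0 0 0 0.67 0.008"

```text
t: 5.15
eef_pos: [0.5215, 0.1364, 0.085]
ee_rot: [-3.141, 0.001, -1.923]
force: [-0.4, 0.0, 5.3]
width: 0.0115
gripper_force: 40.0
```

Emit:
step_arm --pt "0 0 0.003 0 0.008" --pt "0 0 0.006 0 0.008" --pt "0 0 0.01 0 0.008" --pt "0 0 0.01 0 0.008"

```text
t: 5.55
eef_pos: [0.521, 0.1362, 0.0949]
ee_rot: [-3.142, 0.0, -1.923]
force: [0.4, 0.4, -3.0]
width: 0.0114
gripper_force: 40.0
```

The cover is free; the wrist carries about 3 N. I'll lift it, move toward the plate and look from close by.

Emit:
step_arm --pt "0 0 0.03 0 0.008" --pt "0 0 0.07 0 0.008" --pt "0 0 0.1 0 0.008" --pt "-0.005 -0.04 0.105 0 0.008" --pt "-0.015 -0.08 0.105 0 0.008" --pt "-0.02 -0.12 0.105 0 0.008" --pt "-0.03 -0.155 0.105 0 0.008" --pt "-0.03 -0.166 0.105 0 0.008" --pt "-0.03 -0.166 0.105 0 0.008" --pt "-0.03 -0.166 0.105 0 0.008"

```text
t: 6.55
eef_pos: [0.4911, -0.0297, 0.1995]
ee_rot: [-3.141, 0.0, -1.923]
force: [0.7, 1.1, -3.2]
width: 0.0115
gripper_force: 40.0
```

```bash
python3 - <<'E'
from h import *
import pickle
a=grab('wrist','w2.png'); pickle.dump(a,open('w2.pkl','wb'))
s=arm.get_state(); print(s['eef_pos'],s['ee_rot'],s['q'],s['width'],s['force'])
R=lambda x,y:[.4749+x-.039*y,-.1269+y+.039*x,.036]
print(proj(a,[R(.045,-.054),R(.045,.031),R(.031,.045),R(-.054,.045)]))
E
```

```text
[ 0.49114971 -0.02932867  0.19949544] [ 3.14158488e+00  2.21216651e-04 -1.92200922e+00] [ 3.40644092e-01  7.58971352e-02 -4.21244978e-01 -1.99470245e-04
 -1.07351908e+00 -6.91761843e-01] 0.011395130335210047 [-0.41471851 -0.21472393 -2.8241601 ]
[[182.17400302  39.09048446]
 [225.36080053 135.00545505]
 [245.84233664 143.52992627]
 [334.01784108 106.48147131]]
```

View pics/w2.png

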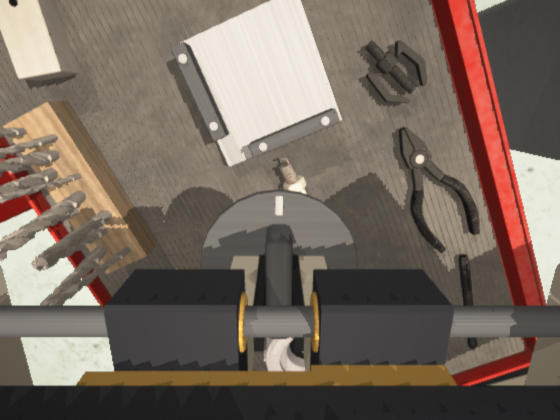

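The plate's bars match the prediction within a few px: the +x bar runs (185,42)–(230,132) and the +y bar (248,145)–(338,112). A zoom will fix the correction.

```bash
python3 - <<'E'
from h import *
import pickle
a=pickle.load(open('w2.pkl','rb'))
c=a['color'][10:175,165:350]
cv2.imwrite('pics/z2.png',cv2.resize(c,None,fx=3.6,fy=3.6,interpolation=cv2.INTER_CUBIC))
E
```

```text
(no output)
```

View pics/z2.png

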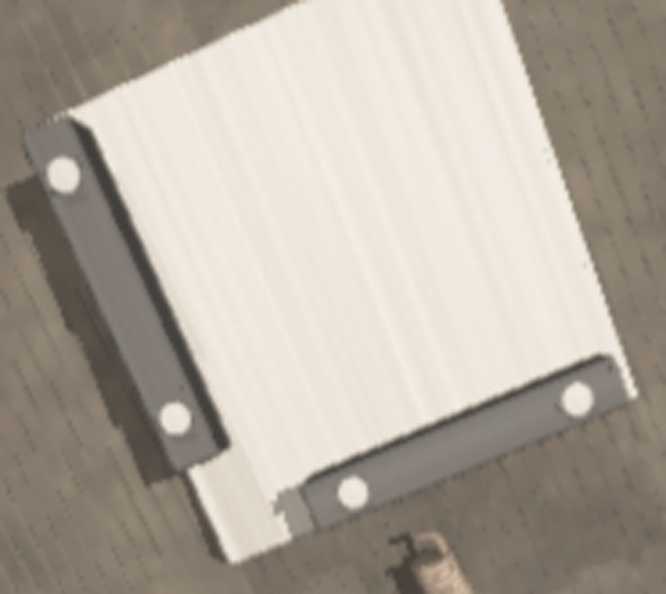

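Inner top edges in the crop are roughly (70,120)–(212,455) for the +x bar and (308,490)–(612,368) for the +y bar.

```bash
python3 - <<'E'
from h import *
import pickle
a=pickle.load(open('w2.pkl','rb'))
P=lambda x,y,z=.036: ray(a,165+(x+.5)/3.6-.5,10+(y+.5)/3.6-.5,z)[:2]
A=P(70,120),P(212,455); B=P(308,490),P(612,368)
print(A,B,np.linalg.norm(A[0]-A[1]),np.linalg.norm(B[0]-B[1]))
d=A[1]-A[0]; y1=np.arctan2(d[1],d[0])-np.pi/2; d=B[0]-B[1]; y2=np.arctan2(d[1],d[0]); print(y1,y2)
y=(y1+y2)/2; ex=np.array([np.cos(y),np.sin(y)]); ey=np.array([-ex[1],ex[0]])
X=np.mean([p@ex for p in A]);Y=np.mean([p@ey for p in B])
print('y',y,'home',ex*(X-.041)+ey*(Y-.041), 'base corner', P(92,130,.012)@ex,P(225,440,.012)@ex,X,P(320,472,.012)@ey,P(600,355,.012)@ey,Y)
E
```

```text
(array([ 0.52175481, -0.17591229]), array([ 0.52060003, -0.09387641])) (array([ 0.5011621 , -0.07746235]), array([ 0.41999112, -0.07944704])) 0.08204400337439101 0.08119524260956772
0.01407558909122697 0.024445889485455632
y 0.0192607392883413 home [ 0.47986538 -0.11909074] base corner 0.5184816335863235 0.5181955940228176 0.5184827445121496 -0.08809802038291696 -0.0895411053869319 -0.08731063728128335
```

Emit:
step_arm --pt "-0.01 -0.04 0 0 0.008" --pt "-0.02 -0.08 0 0 0.008" --pt "-0.031 -0.108 -0.01 0 0.008" --pt "-0.031 -0.111 -0.05 0 0.008" --pt "-0.031 -0.111 -0.09 0 0.008" --pt "-0.031 -0.111 -0.125 0 0.008" --pt "-0.031 -0.111 -0.145 0 0.008" --pt "-0.031 -0.111 -0.155 0 0.008" --pt "-0.031 -0.111 -0.158 0 0.008" --pt "-0.031 -0.111 -0.158 0 0.008"

```text
t: 7.6
eef_pos: [0.4607, -0.1404, 0.0419]
ee_rot: [-3.141, 0.0, -1.921]
force: [0.8, -0.2, -2.7]
width: 0.0117
gripper_force: 40.0
```

Emit:
step_arm --pt "0 0 -0.001 0 0.008" --pt "0 0 -0.002 0 0.008" --pt "0 0 -0.003 0 0.008" --pt "0 0 -0.004 0 0.008" --pt "0 0 -0.004 0 0.008"

```text
t: 8.1
eef_pos: [0.4599, -0.1409, 0.0376]
ee_rot: [-3.141, 0.0, -1.922]
force: [0.4, 0.0, -3.4]
width: 0.0118
gripper_force: 40.0
```

Emit:
step_arm --pt "0 0 -0.0005 0 0.008" --pt "0 0 -0.001 0 0.008" --pt "0 0 -0.001 0 0.008"

```text
t: 8.4
eef_pos: [0.4603, -0.141, 0.037]
ee_rot: [-3.141, 0.0, -1.922]
force: [-1.5, -0.9, 3.2]
width: 0.0114
gripper_force: 40.0
```

Emit:
step_arm --pt "0.004 0.004 0 0 0.008" --pt "0.008 0.008 0 0 0.008" --pt "0.012 0.012 0 0 0.008" --pt "0.015 0.016 0 0 0.008" --pt "0.017 0.018 0 0 0.008" --pt "0.017 0.018 0 0 0.008"

```text
t: 9.0
eef_pos: [0.4783, -0.1222, 0.037]
ee_rot: [-3.14, 0.001, -1.921]
force: [-0.7, 1.7, 5.1]
width: 0.012
gripper_force: 40.0
```

Emit:
step_arm --newtons 25 --pt "0.0005 0 0 0 0.008" --pt "0.001 0 0 0 0.008" --pt "0.0015 0 0 0 0.008" --pt "0.002 0 0 0 0.008" --pt "0.002 0 0 0 0.008"

```text
t: 9.5
eef_pos: [0.4785, -0.1224, 0.037]
ee_rot: [3.141, -0.0, -1.921]
force: [-6.0, 2.3, 13.4]
width: 0.0121
gripper_force: 25.0
```

Emit:
step_arm --pt "0 0.0007 0 0 0.008" --pt "0 0.0015 0 0 0.008" --pt "0 0.0022 0 0 0.008" --pt "0 0.003 0 0 0.008" --pt "0 0.003 0 0 0.008"

```text
t: 10.0
eef_pos: [0.4785, -0.1208, 0.037]
ee_rot: [3.141, -0.002, -1.921]
force: [-2.5, -9.5, 9.5]
width: 0.0116
gripper_force: 25.0
```

Emit:
step_arm --pt "0.0005 0.0003 0 0 0.008" --pt "0.001 0.0005 0 0 0.008" --pt "0.0015 0.0005 0 0 0.008" --pt "0.0015 0.0005 0 0 0.008"

```text
t: 10.4
eef_pos: [0.4785, -0.1208, 0.037]
ee_rot: [3.139, -0.003, -1.922]
force: [-7.2, -11.2, 14.7]
width: 0.0121
gripper_force: 25.0
```

Emit:
step_arm --newtons 5 --pt "0 0 0 0 0.008" --pt "0 0 0 0 0.008" --pt "0 0 0 0 0.014" --pt "0 0 0 0 0.018" --pt "-0.0015 -0.001 0 0 0.025" --pt "-0.0015 -0.001 0 0 0.032" --pt "-0.0015 -0.001 0 0 0.032" --pt "-0.0015 -0.001 0 0 0.032"

```text
t: 11.2
eef_pos: [0.4791, -0.1203, 0.0366]
ee_rot: [-3.141, 0.0, -1.922]
force: [-0.2, 0.6, -0.4]
width: 0.0319
gripper_force: 0.0
```

Emit:
step_arm --pt "0 0 0.015 0 0.032" --pt "0 0 0.04 0 0.032" --pt "0 0 0.08 0 0.032" --pt "0 0 0.12 0 0.032" --pt "0 0.04 0.15 0 0.032" --pt "0 0.08 0.15 0 0.032" --pt "0 0.09 0.15 0 0.032" --pt "0 0.09 0.15 0 0.032"

```text
t: 12.0
eef_pos: [0.4789, -0.0291, 0.1867]
ee_rot: [-3.141, 0.001, -1.919]
force: [0.0, 0.7, -0.5]
width: 0.032
gripper_force: 0.0
```

```bash
python3 - <<'E'
from h import *
import pickle
a=grab('wrist'); t=grab('top'); pickle.dump((a,t),open('w3.pkl','wb'))
s=arm.get_state(); print(s['eef_pos'],s['ee_rot'],s['width'],s['force'],s['t'])
p=proj(a,[[.479,-.12,.03]])[0]; print(p)
x=int(np.clip(p[0]-90,0,380)); y=int(np.clip(p[1]-80,0,260))
print(x,y)
A=cv2.resize(a['color'][y:y+160,x:x+180],(540,480),interpolation=cv2.INTER_CUBIC)
B=cv2.resize(t['color'][130:290,160:400],(260,173))
B=np.vstack([B,np.zeros((307,260,3),np.uint8)])
cv2.imwrite('pics/z3.png',np.hstack([A,B]))
E
```

```text
[ 0.47865791 -0.03050793  0.18624312] [ 3.14101584e+00 -4.98046336e-04 -1.92096471e+00] 0.031843412365958175 [ 0.18516971 -0.15481195 -0.54196493] 12.1
[242.31523522  94.7906963 ]
152 14
```

View pics/z3.png

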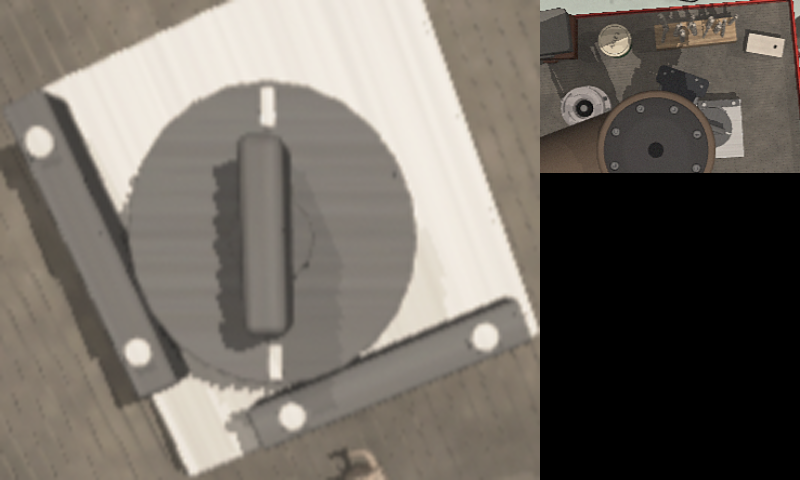

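The cover stands upright, and its flange meets both bars' inner faces near (130,240) and (330,370). I'll check the distances to the bars.

```bash
python3 - <<'E'
from h import *
import pickle
a,_=pickle.load(open('w3.pkl','rb'))
P=lambda x,y,z: ray(a,152+(x+.5)/3-.5,14+(y+.5)/3-.5,z)[:2]
# flange circle from its free rim points
r=np.array([P(x,y,.032) for x,y in((268,80),(340,102),(395,160),(417,240),(400,305),(190,108),(145,165))])
M=np.c_[2*r,np.ones(len(r))]; s=np.linalg.lstsq(M,(r**2).sum(1),rcond=None)[0]; c=s[:2]; R=np.sqrt(s[2]+c@c)
def dist(p,q):
    d=(q-p)/np.linalg.norm(q-p); return abs(d[0]*(c-p)[1]-d[1]*(c-p)[0])
print(c,R,dist(P(48,95,.036),P(172,388,.036)),dist(P(250,408,.036),P(515,302,.036)))
E
```

```text
[ 0.47773739 -0.12107746] 0.04015293237694694 0.043014296755523214 0.041050054704174735
```

Calibration error leaves a gap of 1–2 mm at the +x bar possible, so I'll look straight down at that contact.

```bash
python3 - <<'E'
from h import *
import pickle
a,_=pickle.load(open('w3.pkl','rb'))
R=cv2.Rodrigues(np.array(a['rvec'],float))[0]; print(-R.T@np.array(a['tvec'],float).ravel(),R[2])
E
```

```text
[ 0.45021547 -0.10848631  0.34527567] [ 0.10569026  0.29021742 -0.95110642]
```

Emit:
step_arm --pt "0.03 -0.003 0 0 0.032" --pt "0.06 -0.006 -0.01 0 0.032" --pt "0.07 -0.006 -0.03 0 0.032" --pt "0.07 -0.006 -0.035 0 0.032" --pt "0.07 -0.006 -0.035 0 0.032"

```text
t: 12.6
eef_pos: [0.5477, -0.0375, 0.1499]
ee_rot: [3.138, -0.002, -1.923]
force: [-0.9, -0.5, 0.7]
width: 0.0321
gripper_force: 0.0
```

```bash
python3 - <<'E'
from h import *
import pickle
a=grab('wrist'); pickle.dump(a,open('w4.pkl','wb'))
R=cv2.Rodrigues(np.array(a['rvec'],float))[0]; print(-R.T@np.array(a['tvec'],float).ravel())
p=proj(a,[[.5195,-.12,.03]])[0]; x=int(np.clip(p[0]-60,0,440)); y=int(np.clip(p[1]-50,0,320)); print(p,x,y)
cv2.imwrite('pics/z4.png',np.clip(cv2.resize(a['color'][y:y+100,x:x+120],(720,600),interpolation=cv2.INTER_CUBIC)*1.5,0,255).astype(np.uint8))
E
```

```text
[ 0.51934012 -0.11665393  0.30868571]
[275.49802523  92.81551756] 215 42
```

View pics/z4.png

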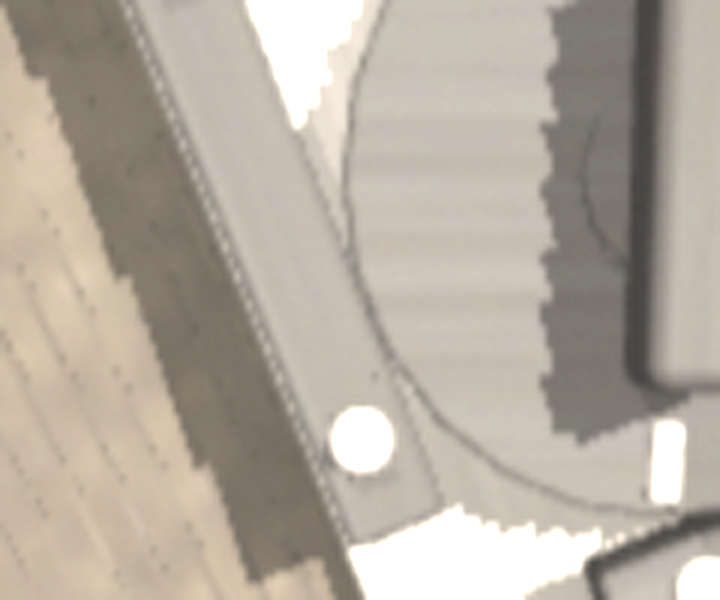

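Seen from straight above, the flange rim is tangent to the +x bar with no gap, around (365,300). The earlier 2 mm was calibration error, and +y measured 41 mm. The arm is clear, so I'm handing in.

```bash
python3 -c "
from station import arm
print(arm.job_done())"
```

```text
the job is handed in; nothing more can be done
None
```

I twisted the cover free, lifted it off, set it upright on the plate, slid it against both stop bars and released it; I handed the job in at about 13 s with the arm clear and the bystanders untouched, but no verdict came back.

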